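# Put the tall candle glass on show at the Christmas stall

### The arm

A 7-joint arm with a two-finger parallel gripper is mounted at the origin on the work surface. World frame = base frame: x ahead of the robot, y to its left, z up, the work surface at z = 0. Lengths are in m, angles in rad, forces in N, time in s.
With the tool pointing down it reaches from about 0.35 to 0.9 m from the base axis. Payload 8.1 kg.
Tool frame: the origin (TCP) lies at the very end of the fingers, on their centre line; the grasp point (between the pads) lies 19 mm behind it (grasp_offset is the distance from the TCP to the grasp point, in m); z points along the fingers, y is the line along which they close (so a half turn about z gives the same grasp; the last joint's range is limited). The gripper opens to 92 mm and grips with 3 to 60 N. Pads are 19 mm wide; open, the fingers measure 130 mm over their backs; the gripper's body (75 mm by 190 mm) begins 47 mm behind the grasp point.
Start: joints at [-1.328, 0.434, 0.025, 1.573, -0.012, 1.134, -0.075], TCP at [0.212, 0.588, 0.227] pointing down, gripper open.
Joint ranges: [-2.62, 2.62], [-0.44, 2.09], [-1.27, 1.32], [0.08, 2.57], [-1.32, 4.46], [0.12, 2], [-2.74, 2.74]. Speed limits (rad/s): [2.22, 2.22, 3.01, 3.01, 3.14, 3.14, 3.14].

### API

Orientations are given as a rotation vector (axis times angle).
In Python, from cell import observe, get_image, camera_params, sign_off, silhouettes, grasp_offset gives the robot as it stands. The module is installed in compiled form; this text tells all that it offers.
- The arm moves only by the tool jog_arm, never from a script. Its argument "motion" is a list that holds one entry, the list of rows, each a list of 7 numbers: the shift along the tool's x, y, z in m, then the turn, a rotation vector about the tool's x, y, z in rad, then the closure, from -1 (fully open) to 1 (shut), so that 0 is half open. In form: [[[dx, dy, dz, wx, wy, wz, hand], ...]]. A call has 1 to 10 rows; each row is the pose to reach, as a shift and turn from the pose commanded when the call began, along the tool's axes at that moment; what a row does not reach only later rows make up. A row lasts 1/12 s, in which the tool goes at most 41.7 mm and 7.16 degrees, less where a joint would pass 70% of its speed; a pose out of reach is approached as far as the arm can. A call with a gripper value outside its range is refused whole. The fingers move at their own pace and stop on an object; "force" is the grip in N (left out, the last holds). Time passes only in rows, so rows that repeat a pose let the fingers close. It gives the time, the measured TCP pose, the force, the opening and the grip force at its end, in the units of the state.
- observe(): the state, without advancing time (a new reading comes with each control period).
- get_image(name): name is "scene" or "side" or "wrist"; returns the picture (420x560x3 uint8, red, green, blue); there is no depth.
- camera_params(name): a dict with "vertical_fov" (degrees; the focal length in pixels is half the picture's height over the tangent of half this angle, whatever the lens; pixels are square), "cx", "cy" (the principal point, pixels), "dist_coeffs" ([k1, k2, p1, p2, k3] as OpenCV has them; the pictures are not rectified), "T" (4x4, takes a point from camera to world coordinates). Camera axes: x right, y down, z forward; pixel columns grow to the right and rows downward; lengths in m; the calibration is good to about 2 mm. A picture is of the moment at which its call begins: read the wrist's pose just before it. camera_params takes no time and is no camera call; for the wrist camera it gives the pose at the moment of the call.
- sign_off(): hands the job in; it is judged then, once.
Trained networks look in the newest picture that a camera, given by its name, has taken for a name from the list of things; names that differ only in an ending like _2 or _b are one class to them, and where a whole thing is asked for, a point or a joint stands for the part that bears it (a point fixed in the world has none). Each returns a list of dicts, best first, with "p" (0 to 1); they miss things now and then, are a little off and sometimes report something else, mostly with a low value. They report only what shows in the picture. A call takes as long as a camera call. They do not tell look-alikes from the thing itself.
- silhouettes(query, camera): "mask" (420x560 bool, what is visible of it) and "pixel" ([column, row] in pixels, amid what is visible of it).
The state is a dict: "clock": time; "joints": joint angles; "dq": joint speeds; "joint_efforts": joint torques, N m; "position": TCP position; "ee_rot": TCP orientation; "force": force on the tool from outside, world axes, zero at the start; "ft_torque": the same for the moment, N m; "width": opening from 0.0 (shut) to 1.0 (fully open); "gripper_force": force on a finger pad.
Only numpy, scipy, OpenCV 4.12 (cv2) and the standard library are available. Lean on these libraries where they do the work, as an engineer would, in place of code of your own. Each camera call takes 0.05 s, during which the arm holds its last target. There are 200 camera calls.

### The job

The tall green glass is to be the show piece on the round wooden display stand, but a slatted wooden fir tree is standing there. First take the tree off and stand it upright in the shallow wooden tray; then stand the tall glass upright in the middle of the display stand, setting it down gently and never tipping it over.

Things in the scene. Friction and masses are not known exactly. Their poses are not given: they have to be found in the camera images.
- tree: Slatted fir tree of pale wood, 108 mm tall, on the stand at first (the 70 mm one is a bystander). Foot 40 (x) x 64 (y) x 10 mm high; above a trunk, five level slats at heights 23 to 107 mm, all 18 mm thick along its x axis, 80 mm long (y) at the bottom to 32 mm at the top. About 0.12 kg. Origin: centre of the foot's underside, z up. Pinch near the top along x.
- tumbler: Tall narrow candle glass, green with gold wire, open on top, round, 120 mm tall, outer diameter 62 mm at the foot tapering to 54 mm at the rim, wall 4 mm, about 0.18 kg. Origin: centre of its underside, z up. Stands on the table among squat jars of the same glass, at most 65 mm tall, which leave at least 30 mm free round it.
- stand: Round display stand of brown wood, fixed to the table, 130 mm diameter, 30 mm high, flat top. Origin: centre of its underside, on the table; z up.
- tray: Shallow open plywood tray, fixed to the table, empty, outer 160 (x) x 200 (y) x 35 mm high, walls and floor 8 mm thick. Origin: centre of its underside, on the table; z up.
Things that resemble listed ones, but are neither listed nor needed, are in the scene too. Leave any blue or purple look-alike of the tree alone.

How it is judged:
On the way, in this order (a step that is already met when the one before it is completed fails the run):
1. the fir tree stands upright in the tray, released, the tall glass not yet on the stand (x of tree in the frame of tray between -0.085 and 0.085 m and y of tree in the frame of tray between -0.105 and 0.105 m and z of tree in the frame of tray below 0.02 m and angle between tree's own z axis and vertical below 0.17 rad and linear speed of tree below 0.03 m/s and contact force between tree and the fingers below 0.1 N and horizontal distance between tumbler and stand above 0.065 m), for 0.2 s.
2. the tall glass stands upright in the middle of the stand, released (horizontal distance between tumbler and stand below 0.02 m and z of tumbler in the frame of stand between 0.024 and 0.036 m and angle between tumbler's own z axis and vertical below 0.17 rad and linear speed of tumbler below 0.03 m/s and contact force between tumbler and the fingers below 0.1 N), for 0.2 s.
At the end, for the whole second after the job is handed in: The tree stands on the tray's floor within its walls, upright within 10 degrees, and the tall glass stands on the stand's top, its centre within 20 mm of the stand's centre, upright within 10 degrees; both are released and at rest (all of step 2 and x of tree in the frame of tray between -0.085 and 0.085 m and y of tree in the frame of tray between -0.105 and 0.105 m and z of tree in the frame of tray below 0.02 m and angle between tree's own z axis and vertical below 0.17 rad and linear speed of tree below 0.03 m/s and contact force between tree and the fingers below 0.1 N); the robot touches nothing.
It fails at once if the tall glass is tipped more than 35 degrees (angle between tumbler's own z axis and vertical above 0.61 rad).
It fails at once if the tall glass is dropped or slammed on the stand (over 40 N) (contact force between tumbler and stand above 40 N).
It also fails if it takes over 61 s, if anything falls off the work surface, if the arm or the gripper's body presses on something with over 40 N, if the wrist force passes 120 N, or if a joint passes its speed limit or range.

## Working session

There is one attempt and no reset: what is moved stays moved. The work goes in short steps, Python scripts to look and compute and a tool call to move; the robot and the scene stay as the last step left them, time stands still between calls to the robot, and variables do not carry over. Pictures are saved under pics/ and viewed, at most 10 in all, crops included, and the job is handed in when it is done.

Besides the shell and the picture viewer there is one more tool, called by a JSON object that holds its "api" and its "payload", one argument or row to a line. jog_arm: Moves the arm, as the interface text tells. Its arguments: {"type":"object","properties":{"motion":{"type":"array"},"force":{"type":"number"}},"required":["motion"]}

```bash
mkdir -p pics; cat > h.py <<'E'
import numpy as np, cv2
from cell import *
from scipy.spatial.transform import Rotation as R
def K(c):
    f=210/np.tan(np.radians(c["vertical_fov"])/2)
    return np.array([[f,0,c["cx"]],[0,f,c["cy"]],[0,0,1.]])
def ray(c,px):
    u=cv2.undistortPoints(np.array([[px]],float),K(c),np.array(c["dist_coeffs"],float))[0,0]
    T=np.array(c["T"]); return T[:3,3],T[:3,:3]@np.array([u[0],u[1],1])
def onz(c,px,z):
    o,d=ray(c,px); return o+d*(z-o[2])/d[2]
def proj(c,P):
    T=np.linalg.inv(np.array(c["T"])); 
    return cv2.projectPoints(np.array(P,float).reshape(-1,1,3),cv2.Rodrigues(T[:3,:3])[0],T[:3,3],K(c),np.array(c["dist_coeffs"],float))[0][:,0]
E
python3 - <<'E'
from h import *
s=observe(); print(s["position"],s["ee_rot"],s["clock"],R.from_rotvec(s["ee_rot"]).as_matrix().round(3))
for n in ("scene","side"):
    im=get_image(n); cv2.imwrite(f"pics/{n}0.png",im[:,:,::-1]); c=camera_params(n)
    print(n,np.array(c["T"]).round(3).tolist(),c["vertical_fov"])
    for q in ("tree","tumbler","stand","tray"):
        for d in silhouettes(q,n):
            ys,xs=np.where(d["mask"]); print(q,round(d["p"],2),d["pixel"],xs.min(),xs.max(),ys.min(),ys.max(),onz(c,d["pixel"],0.03).round(3))
E
```

```text
[0.21170945 0.58749022 0.22593633] [-5.40521298e-01 -3.09461092e+00  2.50483272e-03] 0.0 [[-0.941  0.339 -0.   ]
 [ 0.339  0.941 -0.002]
 [-0.    -0.002 -1.   ]]
scene [[0.684, 0.457, -0.568, 1.149], [0.729, -0.451, 0.516, -0.536], [-0.021, -0.767, -0.641, 0.783], [0.0, 0.0, 0.0, 1.0]] 55.069508043563715
tree 0.89 [377.0, 199.6] 362 385 179 216 [0.677 0.29  0.03 ]
tree 0.82 [254.2, 180.7] 247 263 161 198 [0.354 0.094 0.03 ]
tree 0.75 [336.4, 139.1] 326 346 121 154 [0.373 0.467 0.03 ]
tree 0.59 [322.9, 164.2] 316 338 148 185 [0.444 0.314 0.03 ]
tumbler 0.91 [239.6, 267.8] 227 254 242 294 [ 0.599 -0.164  0.03 ]
stand 0.64 [323.0, 185.3] 305 345 171 199 [0.52  0.229 0.03 ]
tray 0.97 [270.4, 219.7] 228 316 191 257 [0.523 0.008 0.03 ]
side [[-0.992, -0.087, 0.089, 0.457], [-0.125, 0.672, -0.73, 0.695], [0.004, -0.736, -0.677, 0.676], [0.0, 0.0, 0.0, 1.0]] 57.52629706401313
tree 0.84 [197.4, 295.6] 179 217 266 316 [0.678 0.28  0.03 ]
tree 0.8 [353.4, 239.5] 337 372 213 260 [0.366 0.085 0.03 ]
tree 0.79 [286.7, 286.7] 264 304 262 307 [0.503 0.234 0.03 ]
tree 0.68 [344.6, 401.1] 320 369 382 419 [0.381 0.451 0.03 ]
tumbler 0.88 [261.4, 157.0] 250 272 132 178 [ 0.629 -0.21   0.03 ]
stand 0.68 [280.5, 311.4] 252 314 274 327 [0.508 0.294 0.03 ]
tray 0.66 [285.3, 224.7] 252 323 186 255 [0.527 0.057 0.03 ]
tray 0.39 [281.7, 309.1] 252 315 274 327 [0.506 0.288 0.03 ]
```

View pics/scene0.png

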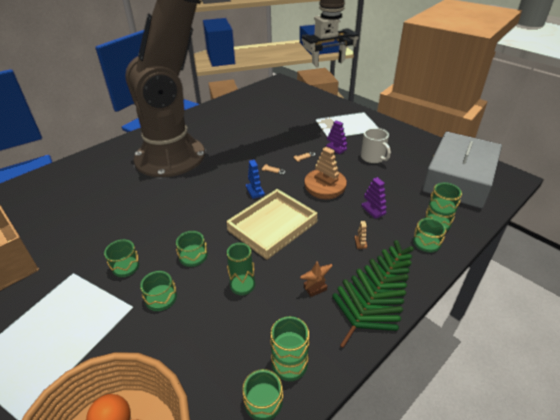

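View pics/side0.png

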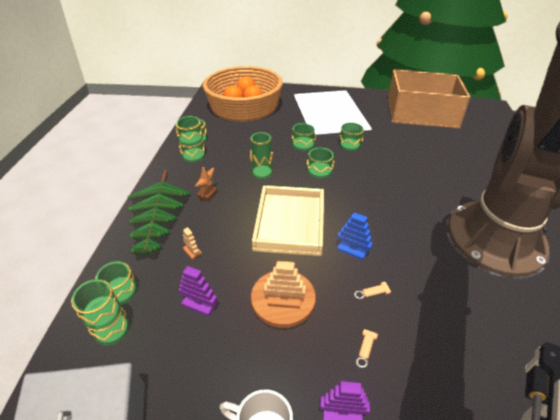

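Possible trees in the scene view: pale tree on the stand (323,164), small pale one (362,235), blue (254,181), purple (377,199) and (336,139). The pale tree on the stand fits. Possible glasses: tall narrow one (240,268), stacked squat jars (290,345) and (440,210), single jars (191,248), (158,290), (122,258), (262,393). The one at (240,268) fits.

```bash
cat > fit.py <<'E'
from h import *
from scipy.optimize import minimize
def circ(r,z,n=32):
    a=np.linspace(0,2*np.pi,n,False); return np.c_[r*np.cos(a),r*np.sin(a),0*a+z]
def box(a,b,z): return np.array([[i*a/2,j*b/2,z] for i in(-1,1) for j in(-1,1)])
M={"tree":np.r_[box(.04,.064,0),box(.04,.064,.01),box(.018,.08,.023),box(.018,.08,.033),box(.018,.032,.107)],
"tumbler":np.r_[circ(.031,0),circ(.027,.12)],"stand":np.r_[circ(.065,0),circ(.065,.03)],
"tray":np.r_[box(.16,.2,0),box(.16,.2,.035)]}
S=4
def hull(p):
    im=np.zeros((420*S,560*S),np.uint8); cv2.fillConvexPoly(im,cv2.convexHull(np.round(p*S+S/2).astype(np.int32)),1); return im>0
def fit(name,masks,x0,z0=0,yaws=(0,)):
    H={}
    for n,m in masks.items():
        ys,xs=np.where(m); H[n]=hull(np.r_[np.c_[xs-.5,ys-.5],np.c_[xs+.5,ys+.5],np.c_[xs+.5,ys-.5],np.c_[xs-.5,ys+.5]])
    C={n:camera_params(n) for n in masks}
    def cost(q):
        yaw=q[2] if len(q)>2 else 0
        P=M[name]@R.from_euler("z",yaw).as_matrix().T+[q[0],q[1],z0]
        return sum(1-(h&H[n]).sum()/(h|H[n]).sum() for n in masks for h in [hull(proj(C[n],P))])
    best=None
    for y in yaws:
        q=[*x0,y] if len(yaws)>1 else list(x0)
        sim=np.array([q]+[[v+(0.015 if k<2 else .25)*(k==i) for k,v in enumerate(q)] for i in range(len(q))])
        r=minimize(cost,q,method="Nelder-Mead",options=dict(initial_simplex=sim,xatol=2e-4,fatol=1e-4,maxiter=120))
        if best is None or r.fun<best.fun: best=r
    return best.x.round(4),round(best.fun,3)
def near(q,cam,px):
    return min(silhouettes(q,cam),key=lambda d:np.hypot(*(np.array(d["pixel"])-px)))["mask"]
E
python3 - <<'E'
from fit import *
ims=[get_image(n) for n in("scene","side")]
a=ims[0][135:305,210:400];b=ims[1][120:340,160:390]
z=[cv2.resize(a,(395,353),interpolation=2),cv2.resize(b,(395,378),interpolation=2)]
z[0]=cv2.copyMakeBorder(z[0],0,25,0,0,0)
cv2.imwrite("pics/crop.png",np.hstack(z)[:,:,::-1])
Y=(0.01,.5,1,1.57,2.1,2.6)
for q,ps,x0,z0,y in(("tree",((323,164),(287,287)),(.53,.25),.03,Y),("tumbler",((240,268),(261,157)),(.63,-.19),0,(0,)),("stand",((323,185),(280,311)),(.53,.25),0,(0,)),("tray",((270,220),(285,225)),(.53,.04),0,Y)):
    m={n:near(q,n,p) for n,p in zip(("scene","side"),ps)}
    print(q,fit(q,m,x0,z0,y),[fit(q,{n:m[n]},x0,z0,y) for n in m])
print(observe()["clock"])
E
```

```text
tree (array([ 0.5041,  0.2602, -1.4532]), np.float64(0.188)) [(array([0.5054, 0.2573, 1.724 ]), np.float64(0.041)), (array([0.5058, 0.2646, 1.5406]), np.float64(0.068))]
tumbler (array([ 0.623 , -0.1773]), np.float64(0.171)) [(array([ 0.623 , -0.1773]), np.float64(0.09)), (array([ 0.6235, -0.1761]), np.float64(0.078))]
stand (array([0.5076, 0.252 ]), np.float64(0.232)) [(array([0.5024, 0.2571]), np.float64(0.138)), (array([0.5074, 0.2498]), np.float64(0.08))]
tray (array([0.5209, 0.0188, 3.1801]), np.float64(0.08)) [(array([0.5219, 0.0148, 0.0247]), np.float64(0.042)), (array([0.5209, 0.0207, 3.184 ]), np.float64(0.017))]
1.0
```

View pics/crop.png

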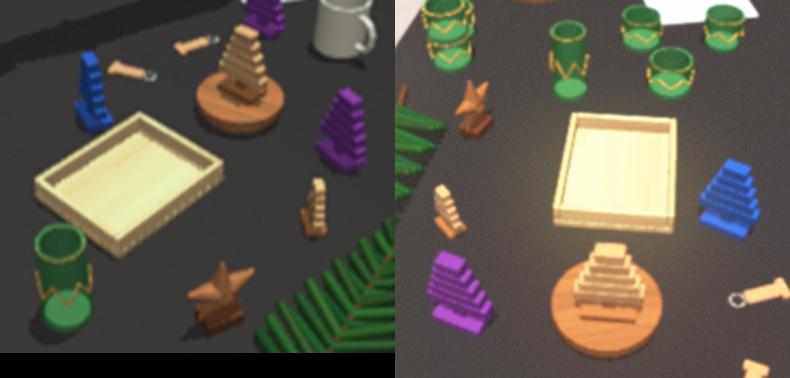

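The left crop shows the pale 5-slat tree on the stand at (242,60), with the small pale tree off to the side at (315,205). The right crop shows the tall glass at (570,60), clearly taller than the jars. So both choices hold. I'll move over the tree now.

{"api": "jog_arm", "payload": {
  "motion": [
    [[-0.387,-0.208,-0.025,0,0,-0.4,-1],[-0.387,-0.208,-0.025,0,0,-0.4,-1],[-0.387,-0.208,-0.025,0,0,-0.4,-1],[-0.387,-0.208,-0.025,0,0,-0.4,-1],[-0.387,-0.208,-0.025,0,0,-0.4,-1],[-0.387,-0.208,-0.025,0,0,-0.4,-1],[-0.387,-0.208,-0.025,0,0,-0.4,-1],[-0.387,-0.208,-0.025,0,0,-0.4,-1],[-0.387,-0.208,-0.025,0,0,-0.4,-1],[-0.387,-0.208,-0.025,0,0,-0.4,-1]]
  ]
}}

```text
clock: 1.83
position: [0.4907, 0.277, 0.2508]
ee_rot: [-0.085, 3.14, 0.001]
force: [1.0, 0.9, 0.1]
width: 0.999
gripper_force: 0.0
```

{"api": "jog_arm", "payload": {
  "motion": [
    [[0,0,0,0,0,0,-1],[0,0,0,0,0,0,-1],[0,0,0,0,0,0,-1]]
  ]
}}

```text
clock: 2.08
position: [0.4894, 0.279, 0.2503]
ee_rot: [0.084, -3.14, -0.001]
force: [-0.1, 0.0, -0.2]
width: 0.999
gripper_force: 0.0
```

```bash
cat > look.py <<'E'
from fit import *
import sys
def st():
    s=observe(); r=R.from_rotvec(s["ee_rot"]).as_matrix(); print("t",s["clock"],"p",s["position"].round(4),"ytool",round(np.arctan2(r[1,1],r[0,1]),4),"tilt",r[:2,2].round(4),"w",s["width"],"gf",s["gripper_force"],"F",np.round(s["force"],2)); return s,r
E
python3 - <<'E'
from look import *
s,r=st(); print(r.round(3))
im=get_image("wrist"); cv2.imwrite("pics/w1.png",im[:,:,::-1]); c=camera_params("wrist"); print(np.array(c["T"]).round(3).tolist())
for q in("tree","stand"):
  for d in silhouettes(q,"wrist"):
    ys,xs=np.where(d["mask"]); print(q,d["p"],d["pixel"],xs.min(),xs.max(),ys.min(),ys.max())
    print(fit(q,{"wrist":d["mask"]},(.505,.258),.03 if q=="tree" else 0,(1.4,1.65,1.9) if q=="tree" else (0,)))
E
```

```text
t 2.0833 p [0.4894 0.279  0.2503] ytool 1.6245 tilt [-0.0004  0.0005] w 0.998971052644926 gf 0.0 F [-0.08  0.03 -0.21]
[[-0.999 -0.054 -0.   ]
 [-0.054  0.999  0.   ]
 [ 0.     0.    -1.   ]]
[[-0.056, 0.963, 0.265, 0.419], [0.998, 0.054, 0.014, 0.275], [-0.001, 0.265, -0.964, 0.408], [0.0, 0.0, 0.0, 1.0]]
tree 0.9 [254.3, 191.4] 233 274 151 236
(array([0.5047, 0.2611, 1.6238]), np.float64(0.038))
tree 0.86 [256.6, 330.8] 239 280 314 353
(array([0.505, 0.258, 1.4  ]), np.float64(1.0))
tree 0.72 [59.7, 27.9] 2 116 0 75
(array([0.505, 0.258, 1.4  ]), np.float64(1.0))
tree 0.66 [469.9, 67.6] 424 526 25 117
(array([0.505, 0.258, 1.4  ]), np.float64(1.0))
tree 0.5 [61.8, 179.2] 0 131 109 262
(array([0.505, 0.258, 1.4  ]), np.float64(1.0))
stand 0.79 [232.4, 184.4] 184 307 127 247
(array([0.5095, 0.2532]), np.float64(0.012))
```

View pics/w1.png

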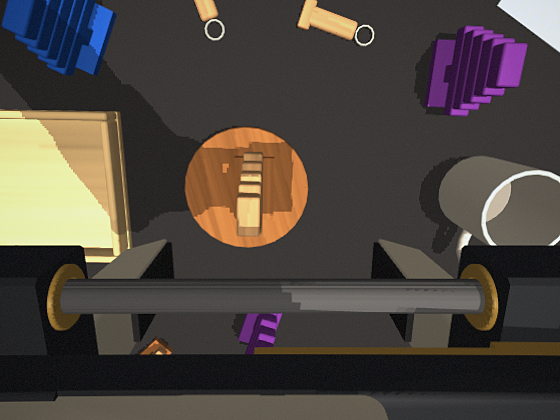

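The wrist view shows the pale tree on the stand at (250,195) and the stand disc centred near (247,187). The jaw direction matches the tree's yaw. I'll descend and grip.

{"api": "jog_arm", "payload": {
  "motion": [
    [[-0.0143,-0.0187,0.02,0,0,0,-1],[-0.0143,-0.0187,0.05,0,0,0,-1],[-0.0143,-0.0187,0.085,0,0,0,-1],[-0.0143,-0.0187,0.115,0,0,0,-1],[-0.0143,-0.0187,0.135,0,0,0,-1],[-0.0143,-0.0187,0.144,0,0,0,-1],[-0.0143,-0.0187,0.144,0,0,0,-1],[-0.0143,-0.0187,0.144,0,0,0,0],[-0.0143,-0.0187,0.144,0,0,0,1],[-0.0143,-0.0187,0.144,0,0,0,1]]
  ],
  "force": 20
}}

```text
clock: 3.07
position: [0.5058, 0.2616, 0.108]
ee_rot: [-0.085, 3.138, 0.002]
force: [0.4, -1.1, -0.7]
width: 0.831
gripper_force: 0.0
```

{"api": "jog_arm", "payload": {
  "motion": [
    [[0,0,0,0,0,0,1],[0,0,0,0,0,0,1],[0,0,0,0,0,0,1],[0,0,0,0,0,0,1],[0,0,0,0,0,0,1],[0,0,0,0,0,0,1]]
  ]
}}

```text
clock: 3.57
position: [0.5049, 0.2608, 0.1064]
ee_rot: [0.085, -3.14, -0.0]
force: [-0.4, -1.2, 0.7]
width: 0.398
gripper_force: 0.0
```

```bash
python3 -c "
from look import *
st()"
```

```text
t 3.5667 p [0.5049 0.2608 0.1064] ytool 1.6248 tilt [-0.  0.] w 0.39802997611845947 gf 0.0 F [-0.37 -1.16  0.69]
```

{"api": "jog_arm", "payload": {
  "motion": [
    [[0,0,0,0,0,0,1],[0,0,0,0,0,0,1],[0,0,0,0,0,0,1],[0,0,0,0,0,0,1],[0,0,0,0,0,0,1],[0,0,0,0,0,0,1]]
  ]
}}

```text
clock: 4.07
position: [0.5049, 0.2608, 0.1063]
ee_rot: [0.085, -3.14, 0.0]
force: [0.4, 0.1, -0.7]
width: 0.193
gripper_force: 19.9
```

{"api": "jog_arm", "payload": {
  "motion": [
    [[0,0,-0.005,0,0,0,1],[0,0,-0.015,0,0,0,1],[0,0,-0.03,0,0,0,1],[0,0,-0.045,0,0,0,1],[0,0,-0.055,0,0,0,1],[0,0,-0.06,0,0,0,1],[0,0,-0.06,0,0,0,1]]
  ]
}}

```text
clock: 4.65
position: [0.5056, 0.2612, 0.1679]
ee_rot: [-0.085, 3.138, 0.002]
force: [-0.6, -0.0, -1.5]
width: 0.193
gripper_force: 19.9
```

```bash
python3 - <<'E'
from look import *
s,r=st()
im=get_image("side"); cv2.imwrite("pics/s2.png",im[120:400,150:430,::-1])
get_image("wrist")
for d in silhouettes("tray","wrist")+silhouettes("stand","wrist"):
    print(d["p"],d["pixel"])
w=np.array([.521,.019,0])-s["position"]; print("tool delta to tray",(r.T@w).round(4))
E
```

```text
t 4.65 p [0.5056 0.2612 0.1679] ytool 1.6249 tilt [0.0021 0.0014] w 0.19348861872247683 gf 19.93635132908821 F [-0.64 -0.03 -1.55]
0.7 [51.9, 184.9]
0.91 [238.2, 170.2]
tool delta to tray [-0.0019 -0.2429  0.1676]
```

View pics/s2.png

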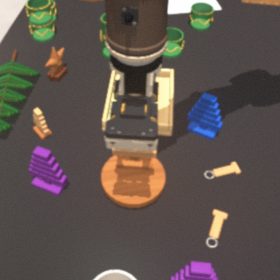

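The crop shows the tree gripped and lifted clear of the stand, whose disc is at (133,178). I'll carry it to the tray.

{"api": "jog_arm", "payload": {
  "motion": [
    [[0,-0.015,0,0,0,0,1],[0,-0.04,0,0,0,0,1],[0,-0.07,0,0,0,0,1],[0,-0.105,0,0,0,0,1],[0,-0.14,0,0,0,0,1],[-0.002,-0.175,0,0,0,0,1],[-0.002,-0.205,0,0,0,0,1],[-0.002,-0.23,0,0,0,0,1],[-0.002,-0.243,0,0,0,0,1],[-0.002,-0.243,0,0,0,0,1]]
  ]
}}

```text
clock: 5.68
position: [0.5195, 0.0132, 0.166]
ee_rot: [0.075, -3.14, 0.003]
force: [0.3, -0.2, -0.4]
width: 0.195
gripper_force: 19.9
```

{"api": "jog_arm", "payload": {
  "motion": [
    [[0,0,0.015,0,0,0,1],[0,0,0.035,0,0,0,1],[0,0,0.055,0,0,0,1],[0,0,0.068,0,0,0,1],[0,0,0.075,0,0,0,1],[0,0,0.079,0,0,0,1],[0,0,0.081,0,0,0,1],[0,0,0.081,0,0,0,1],[0,0,0.081,0,0,0,1],[0,0,0.081,0,0,0,1]]
  ]
}}

```text
clock: 6.52
position: [0.5206, 0.0184, 0.0861]
ee_rot: [-0.085, 3.139, 0.0]
force: [0.1, -0.2, -0.8]
width: 0.195
gripper_force: 19.9
```

{"api": "jog_arm", "payload": {
  "motion": [
    [[0,0,0.0015,0,0,0,1],[0,0,0.0015,0,0,0,1],[0,0,0.0015,0,0,0,0.5],[0,0,0.0015,0,0,0,-0.2],[0,0,0.0015,0,0,0,-0.2],[0,0,0.0015,0,0,0,-0.2],[0,0,0.0015,0,0,0,-0.2],[0,0,0.0015,0,0,0,-0.2]]
  ]
}}

```text
clock: 7.18
position: [0.5201, 0.0183, 0.0839]
ee_rot: [0.085, -3.14, -0.0]
force: [0.2, 0.1, 0.3]
width: 0.558
gripper_force: 0.0
```

{"api": "jog_arm", "payload": {
  "motion": [
    [[0,0,-0.01,0,0,0,-1],[0,0,-0.03,0,0,0,-1],[0,0,-0.055,0,0,0,-1],[0,0,-0.085,0,0,0,-1],[0,0,-0.115,0,0,0,-1],[0,0,-0.145,0,0,0,-1],[0,0,-0.16,0,0,0,-1],[0,0,-0.16,0,0,0,-1]]
  ]
}}

```text
clock: 7.85
position: [0.522, 0.0184, 0.2485]
ee_rot: [-0.084, 3.133, 0.002]
force: [0.6, -0.9, -0.1]
width: 0.995
gripper_force: 0.0
```

```bash
python3 - <<'E'
from look import *
s,r=st()
a=get_image("side"); 
b=get_image("wrist"); cv2.imwrite("pics/w3.png",np.hstack([a[120:400,180:460],cv2.resize(b,(373,280))])[:,:,::-1])
for d in silhouettes("tree","wrist"): print("tree",d["p"],d["pixel"],fit("tree",{"wrist":d["mask"]},(.521,.019),.008,(1.4,1.62,1.85)))
w=np.array([.623,-.177,0.25])-s["position"]; print("tool delta to glass",(r.T@w).round(4))
get_image("scene")
for d in silhouettes("stand","side"):
  if d["p"]>.5: print("stand side",d["pixel"],fit("stand",{"side":d["mask"]},(.51,.253)))
for d in silhouettes("stand","scene"):
  if d["p"]>.5: print("stand scene",d["pixel"],fit("stand",{"scene":d["mask"]},(.51,.253)))
E
```

```text
t 7.85 p [0.522  0.0184 0.2485] ytool 1.6247 tilt [0.0069 0.0012] w 0.9946702963960848 gf 0.0 F [ 0.6  -0.86 -0.12]
tree 0.93 [271.9, 170.6] (array([0.5199, 0.0176, 1.6275]), np.float64(0.037))
tree 0.62 [344.7, 21.6] (array([0.521, 0.019, 1.4  ]), np.float64(1.0))
tool delta to glass [-0.0903 -0.2005 -0.001 ]
stand side [284.4, 299.8] (array([0.5089, 0.2496]), np.float64(0.062))
```

View pics/w3.png

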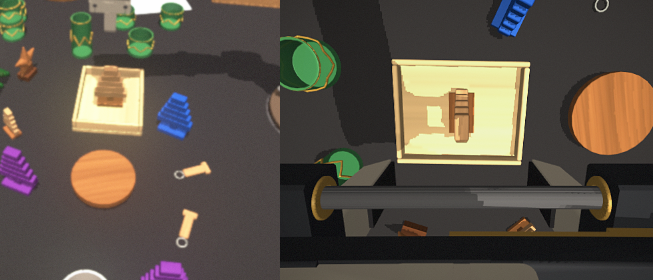

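The picture shows the tree upright in the tray at (110,88) in the side part and (460,115) in the wrist part, with the stand empty. Next I'll move over the tall glass.

{"api": "jog_arm", "payload": {
  "motion": [
    [[-0.06,-0.2,-0.01,0,0,0,-1],[-0.06,-0.2,-0.01,0,0,0,-1],[-0.06,-0.2,-0.01,0,0,0,-1],[-0.06,-0.2,-0.01,0,0,0,-1],[-0.06,-0.2,-0.01,0,0,0,-1],[-0.06,-0.2,-0.01,0,0,0,-1],[-0.06,-0.2,-0.01,0,0,0,-1],[-0.06,-0.2,-0.01,0,0,0,-1],[-0.06,-0.2,-0.01,0,0,0,-1],[-0.06,-0.2,-0.01,0,0,0,-1]]
  ]
}}

```text
clock: 8.98
position: [0.5907, -0.1764, 0.2536]
ee_rot: [0.089, -3.14, -0.001]
force: [0.2, -0.3, -0.2]
width: 1.003
gripper_force: 0.0
```

```bash
python3 - <<'E'
from look import *
s,r=st()
im=get_image("wrist"); cv2.imwrite("pics/w4.png",im[:,:,::-1])
for d in silhouettes("tumbler","wrist"):
    f=fit("tumbler",{"wrist":d["mask"]},(.623,-.177)); print(d["p"],d["pixel"],f)
    if f[1]<.3: print("tool delta",(r.T@(np.array([*f[0],.081])-s["position"])).round(4))
E
```

```text
t 8.9833 p [ 0.5907 -0.1764  0.2536] ytool 1.6272 tilt [-0.0006  0.0009] w 1.002902245233641 gf 0.0 F [ 0.18 -0.29 -0.2 ]
0.87 [265.7, 219.2] (array([ 0.6262, -0.1801]), np.float64(0.031))
tool delta [-0.0354 -0.0058  0.1726]
```

View pics/w4.png

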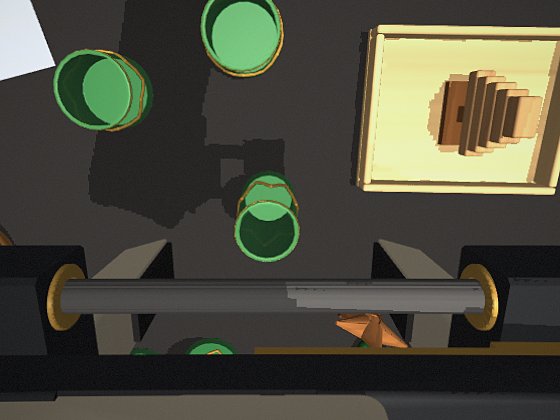

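The view shows the tall glass standing free with its rim at (267,230). The jars at (242,35), (105,90) and (210,350) and the star at (370,330) are clear of the finger path. I'll go down around the rim.

{"api": "jog_arm", "payload": {
  "motion": [
    [[-0.018,-0.003,0,0,0,0,-1],[-0.0354,-0.0058,0.01,0,0,0,-1],[-0.0354,-0.0058,0.04,0,0,0,-1],[-0.0354,-0.0058,0.075,0,0,0,-1],[-0.0354,-0.0058,0.11,0,0,0,-1],[-0.0354,-0.0058,0.14,0,0,0,-1],[-0.0354,-0.0058,0.16,0,0,0,-1],[-0.0354,-0.0058,0.17,0,0,0,-1],[-0.0354,-0.0058,0.1726,0,0,0,-1],[-0.0354,-0.0058,0.1726,0,0,0,-1]]
  ],
  "force": 15
}}

```text
clock: 9.92
position: [0.6266, -0.1817, 0.0815]
ee_rot: [0.086, -3.14, -0.0]
force: [0.0, -0.4, 0.1]
width: 1.002
gripper_force: 0.0
```

{"api": "jog_arm", "payload": {
  "motion": [
    [[0,0,0,0,0,0,0],[0,0,0,0,0,0,1],[0,0,0,0,0,0,1],[0,0,0,0,0,0,1],[0,0,0,0,0,0,1],[0,0,0,0,0,0,1],[0,0,0,0,0,0,1],[0,0,0,0,0,0,1]]
  ]
}}

```text
clock: 10.58
position: [0.6267, -0.1818, 0.0816]
ee_rot: [-0.085, 3.14, 0.0]
force: [0.2, 2.0, 3.2]
width: 0.599
gripper_force: 14.9
```

```bash
python3 -c "
from look import *
st()"
```

```text
t 10.5833 p [ 0.6267 -0.1818  0.0816] ytool 1.6252 tilt [0.0004 0.0003] w 0.5985770107523329 gf 14.851424320041886 F [0.16 2.   3.16]
```

{"api": "jog_arm", "payload": {
  "motion": [
    [[0,0,-0.005,0,0,0,1],[0,0,-0.015,0,0,0,1],[0,0,-0.035,0,0,0,1],[0,0,-0.06,0,0,0,1],[0,0,-0.085,0,0,0,1],[0,0,-0.11,0,0,0,1],[0,0,-0.135,0,0,0,1],[0,0,-0.15,0,0,0,1],[0,0,-0.16,0,0,0,1],[0,0,-0.16,0,0,0,1]]
  ]
}}

```text
clock: 11.42
position: [0.6274, -0.1826, 0.2441]
ee_rot: [-0.084, 3.137, -0.002]
force: [1.5, -0.3, -1.2]
width: 0.606
gripper_force: 14.8
```

```bash
python3 - <<'E'
from look import *
s,r=st()
im=get_image("side"); cv2.imwrite("pics/s5.png",im[:330,100:450,::-1])
print("tool delta",(r.T@(np.array([.509,.252,s["position"][2]])-s["position"])).round(4))
E
```

```text
t 11.4167 p [ 0.6274 -0.1826  0.2441] ytool 1.6246 tilt [ 0.0038 -0.0009] w 0.606146109963911 gf 14.778298370363707 F [ 1.49 -0.28 -1.19]
tool delta [ 0.0948  0.4404 -0.0009]
```

View pics/s5.png

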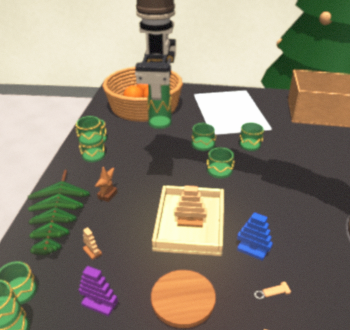

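The crop shows the glass upright in the fingers at (160,105), clear of the table. I'll carry it over to the stand, passing above the tree.

{"api": "jog_arm", "payload": {
  "motion": [
    [[0.003,0.012,0,0,0,0,1],[0.008,0.036,0,0,0,0,1],[0.015,0.068,0,0,0,0,1],[0.0225,0.104,0,0,0,0,1],[0.03,0.14,0,0,0,0,1],[0.038,0.176,0,0,0,0,1],[0.0455,0.212,0,0,0,0,1],[0.053,0.245,0,0,0,0,1],[0.058,0.27,0,0,0,0,1],[0.061,0.285,0,0,0,0,1]]
  ],
  "force": 20
}}

```text
clock: 12.3
position: [0.5472, 0.104, 0.2397]
ee_rot: [0.093, -3.137, -0.002]
force: [-0.1, -0.1, -1.6]
width: 0.6
gripper_force: 19.7
```

{"api": "jog_arm", "payload": {
  "motion": [
    [[0.0335,0.015,0,0,0,0,1],[0.0335,0.04,0,0,0,0,1],[0.0335,0.07,0,0,0,0,1],[0.0335,0.1,0,0,0,0,1],[0.0335,0.13,0,0,0,0,1],[0.0335,0.15,0,0,0,0,1],[0.0335,0.155,0,0,0,0,1],[0.0335,0.155,0,0,0,0,1],[0.0335,0.155,0,0,0,0,1]]
  ]
}}

```text
clock: 13.05
position: [0.5074, 0.2515, 0.2402]
ee_rot: [0.086, -3.139, 0.003]
force: [-0.2, 0.2, -2.4]
width: 0.593
gripper_force: 19.8
```

```bash
python3 - <<'E'
from look import *
s,r=st()
get_image("side");get_image("scene")
z=s["position"][2]-.0815
for n in("side","scene"):
  for d in silhouettes("tumbler",n):
    f=fit("tumbler",{n:d["mask"]},(.509,.252),z)
    if f[1]<.6: print(n,d["p"],d["pixel"],f, [ (dz,fit("tumbler",{n:d["mask"]},(.509,.252),z+dz)[1]) for dz in(-.01,.01)])
print(z,"tool delta",(r.T@(np.array([.509,.252,.1125])-s["position"])).round(4))
E
```

```text
t 13.05 p [0.5074 0.2515 0.2402] ytool 1.6253 tilt [-0.0017 -0.0017] w 0.5933649417742535 gf 19.825150870231653 F [-0.22  0.22 -2.43]
side 0.69 [286.9, 245.9] (array([0.505 , 0.2564]), np.float64(0.514)) [(-0.01, np.float64(0.504)), (0.01, np.float64(0.529))]
scene 0.59 [327.5, 131.3] (array([0.5073, 0.2511]), np.float64(0.14)) [(-0.01, np.float64(0.131)), (0.01, np.float64(0.153))]
0.15868015312087996 tool delta [-0.0018  0.0006  0.1277]
```

{"api": "jog_arm", "payload": {
  "motion": [
    [[-0.0018,0,0.01,0,0,0,1],[-0.0018,0,0.03,0,0,0,1],[-0.0018,0,0.055,0,0,0,1],[-0.0018,0,0.08,0,0,0,1],[-0.0018,0,0.1,0,0,0,1],[-0.0018,0,0.11,0,0,0,1],[-0.0018,0,0.115,0,0,0,1],[-0.0018,0,0.118,0,0,0,1],[-0.0018,0,0.118,0,0,0,1]]
  ]
}}

```text
clock: 14.0
position: [0.5104, 0.2523, 0.1235]
ee_rot: [-0.085, 3.14, 0.0]
force: [-0.9, -0.1, -2.7]
width: 0.599
gripper_force: 19.8
```

{"api": "jog_arm", "payload": {
  "motion": [
    [[0,0,0.001,0,0,0,1],[0,0,0.002,0,0,0,1],[0,0,0.003,0,0,0,1],[0,0,0.004,0,0,0,1],[0,0,0.005,0,0,0,1],[0,0,0.005,0,0,0,1]]
  ]
}}

```text
clock: 14.5
position: [0.51, 0.2523, 0.1182]
ee_rot: [0.085, -3.14, -0.0]
force: [-0.4, -0.2, -2.4]
width: 0.598
gripper_force: 19.8
```

```bash
python3 - <<'E'
from look import *
s,r=st()
a=get_image("side");b=get_image("scene")
cv2.imwrite("pics/s6.png",np.hstack([cv2.resize(a[200:350,200:370],None,fx=2.2,fy=2.2),cv2.resize(b[90:240,240:410],None,fx=2.2,fy=2.2)])[:,:,::-1])
E
```

```text
t 14.5 p [0.51   0.2523 0.1182] ytool 1.625 tilt [-0.  0.] w 0.5977340422218127 gf 19.825783746794777 F [-0.36 -0.16 -2.43]
```

View pics/s6.png

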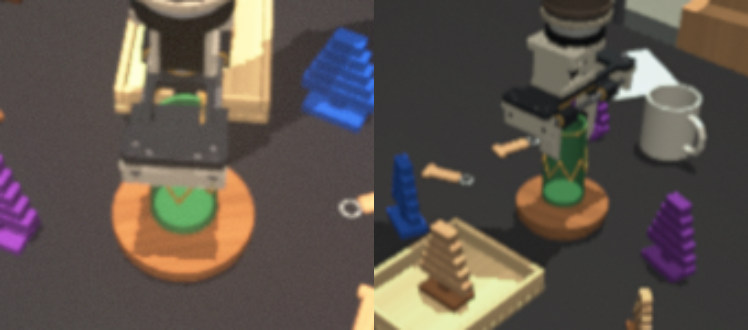

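The crops show the upright glass centred just above the stand, foot at (183,205) in the left one and (563,193) in the right. The wrist still carries its weight, so I'll lower it slowly.

{"api": "jog_arm", "payload": {
  "motion": [
    [[0,0,0.001,0,0,0,1],[0,0,0.002,0,0,0,1],[0,0,0.003,0,0,0,1],[0,0,0.004,0,0,0,1],[0,0,0.005,0,0,0,1],[0,0,0.005,0,0,0,1],[0,0,0.005,0,0,0,1]]
  ]
}}

```text
clock: 15.18
position: [0.5101, 0.2523, 0.1132]
ee_rot: [0.085, -3.14, 0.0]
force: [0.1, 0.2, -2.2]
width: 0.595
gripper_force: 19.8
```

{"api": "jog_arm", "payload": {
  "motion": [
    [[0,0,0.0005,0,0,0,1],[0,0,0.001,0,0,0,1],[0,0,0.001,0,0,0,1]]
  ]
}}

```text
clock: 15.43
position: [0.5101, 0.2523, 0.1122]
ee_rot: [0.085, -3.14, 0.0]
force: [0.5, 0.1, -2.3]
width: 0.595
gripper_force: 19.8
```

{"api": "jog_arm", "payload": {
  "motion": [
    [[0,0,0.0005,0,0,0,1],[0,0,0.0005,0,0,0,1],[0,0,0.0005,0,0,0,1]]
  ]
}}

```text
clock: 15.68
position: [0.5101, 0.2523, 0.1118]
ee_rot: [0.085, -3.14, 0.0]
force: [1.0, -0.2, -3.0]
width: 0.6
gripper_force: 19.8
```

{"api": "jog_arm", "payload": {
  "motion": [
    [[0,0,0.0005,0,0,0,1],[0,0,0.0005,0,0,0,1],[0,0,0.0005,0,0,0,1]]
  ]
}}

```text
clock: 15.93
position: [0.5102, 0.2524, 0.1114]
ee_rot: [-0.085, 3.14, 0.0]
force: [0.3, -0.5, -1.5]
width: 0.595
gripper_force: 19.8
```

{"api": "jog_arm", "payload": {
  "motion": [
    [[0,0,0.0005,0,0,0,1],[0,0,0.0005,0,0,0,1],[0,0,0.0005,0,0,0,1]]
  ]
}}

```text
clock: 16.18
position: [0.5104, 0.2525, 0.1112]
ee_rot: [-0.085, 3.14, 0.001]
force: [-0.7, -0.2, 4.4]
width: 0.602
gripper_force: 19.9
```

Contact is made (+4.4 N). I'll release and rise.

{"api": "jog_arm", "payload": {
  "motion": [
    [[0,0,0,0,0,0,0],[0,0,0,0,0,0,-0.5],[0,0,0,0,0,0,-1],[0,0,0,0,0,0,-1],[0,0,0,0,0,0,-1],[0,0,0,0,0,0,-1],[0,0,0,0,0,0,-1],[0,0,0,0,0,0,-1]]
  ]
}}

```text
clock: 16.85
position: [0.51, 0.2522, 0.1107]
ee_rot: [0.085, -3.14, 0.0]
force: [0.4, -0.1, 0.1]
width: 0.987
gripper_force: 0.0
```

{"api": "jog_arm", "payload": {
  "motion": [
    [[0,0,-0.01,0,0,0,-1],[0,0,-0.03,0,0,0,-1],[0,0,-0.06,0,0,0,-1],[0,0,-0.09,0,0,0,-1],[0.02,0,-0.12,0,0,0,-1],[0.03,0,-0.14,0,0,0,-1],[0.03,0,-0.14,0,0,0,-1],[0.03,0,-0.14,0,0,0,-1]]
  ]
}}

```text
clock: 17.52
position: [0.4804, 0.2511, 0.2528]
ee_rot: [-0.086, 3.137, 0.003]
force: [0.9, 0.9, -0.6]
width: 1.001
gripper_force: 0.0
```

```bash
python3 - <<'E'
from look import *
s,r=st()
im=get_image("wrist"); get_image("side"); get_image("scene"); cv2.imwrite("pics/w7.png",im[:,:,::-1])
for n in("wrist","scene","side"):
  for q,z,x in(("tumbler",.03,(.51,.252)),("stand",0,(.51,.252)),("tree",.008,(.52,.018))):
    for d in silhouettes(q,n):
      f=fit(q,{n:d["mask"]},x,z,(1.4,1.62,1.8) if q=="tree" else (0,))
      if f[1]<.3: print(n,q,d["p"],f)
E
```

```text
t 17.5167 p [0.4804 0.2511 0.2528] ytool 1.6255 tilt [0.0029 0.0021] w 1.0010391067167557 gf 0.0 F [ 0.91  0.87 -0.62]
wrist tumbler 0.68 (array([0.507 , 0.2522]), np.float64(0.035))
wrist stand 0.89 (array([0.5076, 0.25  ]), np.float64(0.097))
wrist tree 0.65 (array([0.5197, 0.0177, 1.6063]), np.float64(0.019))
scene tumbler 0.71 (array([0.5087, 0.2495]), np.float64(0.079))
scene stand 0.74 (array([0.5051, 0.2529]), np.float64(0.116))
scene tree 0.7 (array([0.5201, 0.0169, 1.6377]), np.float64(0.046))
side tumbler 0.71 (array([0.5082, 0.2573]), np.float64(0.039))
side stand 0.81 (array([0.5083, 0.2479]), np.float64(0.128))
```

View pics/w7.png

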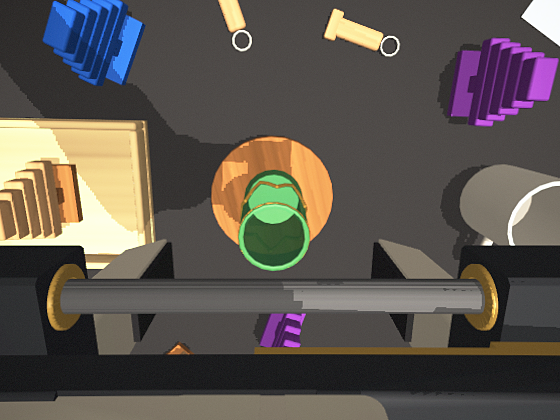

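The glass stands upright in the middle of the stand, foot near (272,195) on the disc at (272,197). The tree is upright in the tray at (50,200).

```bash
python3 -c "
from cell import *
print(sign_off())"
```

```text
the job is handed in; nothing more can be done
None
```

The tree is upright in the tray and the tall glass is upright on the stand, about 2–10 mm off centre by the camera fits (limit 20 mm). Both are released, and I handed the job in at about 18 s on the robot's clock; sign-off gave no verdict.

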